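# Sweep the viewing lamp from red to violet

## Robot

A 7-joint arm with a two-finger parallel gripper is mounted at the origin on the work surface. World frame = base frame: x ahead of the robot, y to its left, z up, the work surface at z = 0. Lengths are in m, angles in rad, forces in N, time in s.
With the tool pointing down it reaches from about 0.4 to 0.925 m from the base axis. Payload 4.1 kg.
Tool frame: the origin (TCP) lies midway between the tips of the shut fingers; the grasp point (between the pads) lies 19 mm behind it; y points along the fingers, z is the direction in which the jaws open and shut, and the axes are right-handed (so a half turn about y gives the same grasp; the last joint's range is limited). The gripper opens to 85 mm and grips with 20 to 120 N. Pads are 22 mm wide; open, the fingers measure 114 mm over their backs; the gripper's body (76 mm by 85 mm) begins 54 mm behind the grasp point. The pads swing forward as they close: fully open they stand 13 mm farther back than shut.
Start: joints at [1.079, 0.398, 0.045, 1.537, -0.019, 1.207, -0.051], TCP at [0.249, -0.601, 0.231] pointing down, gripper open.
Joint ranges: [-2.82, 2.82], [-0.49, 2.23], [-1.37, 1.46], [0, 2.46], [-1.36, 4.5], [0.23, 2], [-2.94, 2.94]. Speed limits (rad/s): [2.57, 2.57, 3.14, 3.14, 3.14, 3.14, 3.14].

## Interface

Orientations are given as a unit quaternion [w, x, y, z].
In Python, from plant import manip, eyes, order gives the robot as it stands. The module is installed in compiled form; this text tells all that it offers.
- The arm moves only by the shell command python3 -m handwheel 'ROWS' [FORCE]. ROWS is a JSON object of lists of equal length, an entry for each row: "travel": the shift along the tool's x, y, z in mm, a list of three; "rotation": the turn, a rotation vector about the tool's x, y, z in rad, a list of three; "fingers": the finger opening in mm, from 0 to 85.4. A call has 1 to 5 rows; each row shifts and turns the pose as measured when the row begins, along the tool's axes as they then stand; what a row does not reach is not made up. A row lasts 1/10 s, in which the tool goes at most 50 mm and 8.59 degrees, less where a joint would pass 70% of its speed; a pose out of reach is approached as far as the arm can. A call with a gripper value outside its range is refused whole. The fingers move at their own pace and stop on an object; FORCE is the grip in N (left out, the last holds). Time passes only in rows, so rows that do not move let the fingers close. It gives the time, the measured TCP pose, the force and the opening at its end, in the units of the state.
- manip.observe(): the state, without advancing time (a new reading comes with each control period).
- eyes.snapshot(name): name is "scene" or "top"; returns a dict with "img" (480x640x3 uint8, blue, green, red), "intrinsics" (3x3 intrinsics, pixels), "view" (4x4, takes a point from world to camera coordinates). Camera axes: x right, y up, looking along -z (the intrinsics and any distortion apply to the point x, -y, -z); pixel columns grow to the right and rows downward; lengths in m; the calibration is good to about 2 mm. A picture is of the moment at which its call begins. There is no depth.
- order.sign_off(): hands the job in, once; it reports no verdict.
The state is a dict: "clock": time; "qpos": joint angles; "joint_vel": joint speeds; "joint_torque": joint torques, N m; "tcp_pos": TCP position; "eef_rot": TCP orientation; "contact_force": force on the tool from outside, world axes, zero at the start; "moment": the same for the moment, N m; "opening": opening from 0.0 (shut) to 1.0 (fully open).
Only numpy, scipy, OpenCV 4.12 (cv2) and the standard library are available. Lean on these libraries where they do the work, as an engineer would, in place of code of your own. Each camera call takes 0.05 s, during which the arm holds its last target. There are 200 camera calls.

## Task

Change the round viewing lamp from red to violet: rest your fingertips on the middle of the red pad of its touch ring, press lightly for a moment, then stroke round over orange, yellow, green and blue to violet in one gentle sweep, keeping the ring pressed down a little all the way and never lifting off in between. Finish holding: the program ends with the fingertips still lightly pressing the violet pad and no other. Grasp and lift nothing, and leave the vial on the lamp and the glassware around it standing where they are.

Things in the scene. Friction and masses are not known exactly. Their poses are not given: they have to be found in the camera images.
- lamp: fixed round black lamp, any yaw, 216 mm wide, top 34 mm high, white disc (100 mm wide, 37 mm high) in the middle; origin under its centre, z up. Six coloured pads stand 14 mm proud of the black top on a 75 mm radius; their angles from lamp +x towards +y: red 100, orange 60, yellow 20, green -20, blue -60, violet -100 deg (clockwise from above). Tops flush, 3 mm gaps. No pads around -x
- ring (a joint): how far the touch ring is pressed, 0 (up) to 0.007 m (bottomed). All six pads sit on one spring-backed ring and sink together, level, straight down; it starts to give at about 1.5 N, takes 0.7 N more per mm, bottoms at about 6.5 N, and springs back when let go. About 3 mm down is a good light press
- pad_red: the red pad, where the stroke begins; 22 mm wide (radially), about 49 mm long along the curve, 12 mm thick; origin at the centre of its top face, 48 mm above the table when untouched, 75 mm from the lamp's axis; x radially outward, y along the curve (counter-clockwise seen from above), z up
- pad_orange: the orange pad, second; 22 mm wide (radially), about 49 mm long along the curve, 12 mm thick; origin at the centre of its top face, 48 mm above the table when untouched, 75 mm from the lamp's axis; x radially outward, y along the curve (counter-clockwise seen from above), z up
- pad_yellow: the yellow pad, third; 22 mm wide (radially), about 49 mm long along the curve, 12 mm thick; origin at the centre of its top face, 48 mm above the table when untouched, 75 mm from the lamp's axis; x radially outward, y along the curve (counter-clockwise seen from above), z up
- pad_green: the green pad, fourth; 22 mm wide (radially), about 49 mm long along the curve, 12 mm thick; origin at the centre of its top face, 48 mm above the table when untouched, 75 mm from the lamp's axis; x radially outward, y along the curve (counter-clockwise seen from above), z up
- pad_blue: the blue pad, fifth; 22 mm wide (radially), about 49 mm long along the curve, 12 mm thick; origin at the centre of its top face, 48 mm above the table when untouched, 75 mm from the lamp's axis; x radially outward, y along the curve (counter-clockwise seen from above), z up
- pad_violet: the violet pad, sixth, where the stroke ends; 22 mm wide (radially), about 49 mm long along the curve, 12 mm thick; origin at the centre of its top face, 48 mm above the table when untouched, 75 mm from the lamp's axis; x radially outward, y along the curve (counter-clockwise seen from above), z up
- vial: small green-glass sample vial with a white cap, 24 mm across, 45 mm tall, standing loose on the lamp's white disc near its centre; origin at the centre of its underside
- dropper_a: amber dropper bottle with a black top, 32 mm across, 104 mm tall, standing on the table just outside the lamp on the side of the gap; origin at the centre of its underside
- dropper_b: a second dropper bottle like dropper_a, beside it
- dropper_c: a third dropper bottle of the same kind, on the table to the left; origin at the centre of its underside
- beaker: empty glass beaker, 80 mm across, 100 mm tall, on the table to the right; origin at the centre of its underside
- media: closed clear bottle, 80 mm across, 170 mm tall, on the table to the right, farther out than the beaker; origin at the centre of its underside
- measure: slim green measuring cylinder on a blue foot 72 mm across, 202 mm tall, on the table to the left, farther out than dropper_c; origin at the centre of its underside

How it is judged:
By the outcome, as a careful person would: the job done as asked, in the order asked, and still so for the second after the job is handed in, while the arm keeps its last pose, push and grip.
It also fails if it takes over 45 s, if anything falls off the work surface, if the arm or the gripper's body presses on something with over 40 N, if the wrist force passes 120 N, or if a joint passes its speed limit or range.

## Working session

There is one attempt and no reset: what is moved stays moved. The work goes in short steps, Python scripts to look and compute and a shell command to move; the robot and the scene stay as the last step left them, time stands still between calls to the robot, and variables do not carry over. Pictures are saved under pics/ and viewed, about 8 in all and at most 12, crops included, and the job is handed in when it is done.

```bash
mkdir -p pics
python3 - <<'E'
from plant import manip, eyes
import cv2,numpy as np,pickle
s=manip.observe(); print({k:np.round(v,3).tolist() for k,v in s.items()})
d={}
for n in("top","scene"):
    d[n]=eyes.snapshot(n); cv2.imwrite(f"pics/{n}0.png",d[n]["img"]); print(n,d[n].keys(),np.round(d[n]["intrinsics"],1).tolist(),np.round(d[n]["view"],3).tolist())
pickle.dump(d,open("s0.pkl","wb"))
E
```

```text
{'clock': 0.0, 'qpos': [1.079, 0.399, 0.045, 1.538, -0.019, 1.207, -0.051], 'joint_vel': [0.002, -0.002, 0.001, 0.001, 0.0, -0.0, -0.001], 'joint_torque': [0.0, -47.512, 1.364, -25.422, 0.011, 0.009, 0.0], 'tcp_pos': [0.249, -0.6, 0.23], 'eef_rot': [0.138, -0.138, 0.694, -0.693], 'contact_force': [-0.617, -1.225, 0.093], 'moment': [0.015, 0.007, 0.031], 'opening': 0.997}
top dict_keys(['img', 'intrinsics', 'view']) [[596.5, 0.0, 323.6], [0.0, 596.5, 230.8], [0.0, 0.0, 1.0]] [[0.017, -1.0, -0.018, 0.003], [0.985, 0.014, 0.169, -0.564], [-0.169, -0.021, 0.985, -1.596], [0.0, 0.0, 0.0, 1.0]]
scene dict_keys(['img', 'intrinsics', 'view']) [[520.5, 0.0, 315.4], [0.0, 520.5, 235.9], [0.0, 0.0, 1.0]] [[-0.64, 0.769, -0.001, 0.381], [-0.42, -0.349, 0.838, 0.192], [0.644, 0.536, 0.546, -1.585], [0.0, 0.0, 0.0, 1.0]]
```

View pics/top0.png

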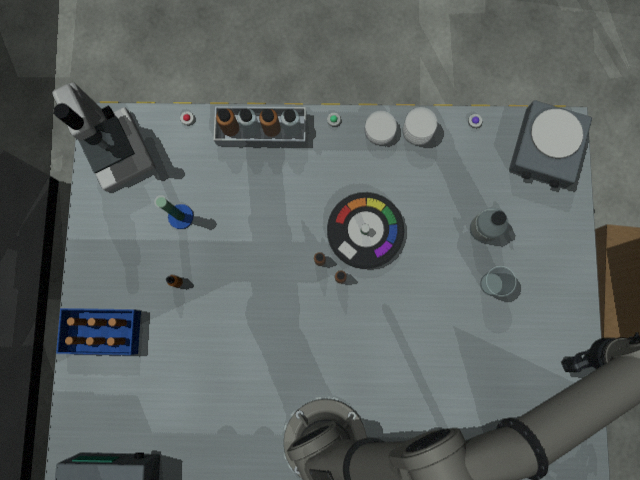

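View pics/scene0.png

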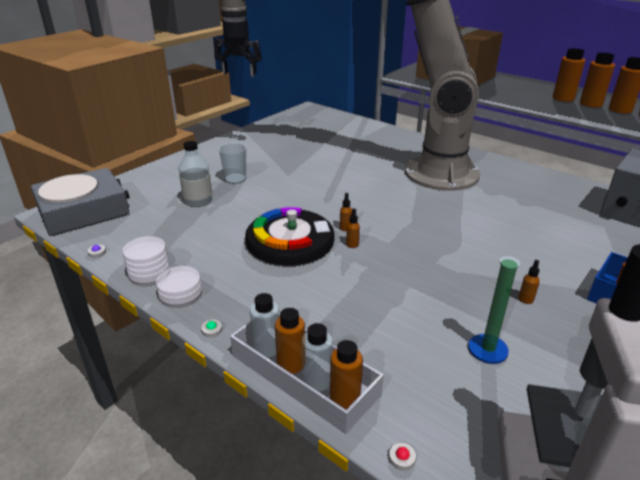

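The top view shows the lamp at about (366,230). Clockwise on it are red (342,214), orange (357,203), yellow (375,203), green (389,215), blue (392,233) and violet (383,250). The droppers stand by the gap at (320,259) and (341,277). The scene view agrees with this. Next I'll measure the pads.

```bash
cat > h.py <<'E'
import numpy as np,cv2
def ray(c,uv,z):
    K,V=np.array(c["intrinsics"]),np.array(c["view"]); R,t=V[:3,:3],V[:3,3]
    d=np.linalg.inv(K)@[uv[0],uv[1],1]; d=R.T@(d*[1,-1,-1]); o=-R.T@t
    return (o+d*(z-o[2])/d[2])[:2]
def px(c,p):
    q=np.array(c["view"])[:3,:3]@p+np.array(c["view"])[:3,3]; q=q*[1,-1,-1]; u=np.array(c["intrinsics"])@q; return u[:2]/u[2]
ANG=dict(red=100,orange=60,yellow=20,green=-20,blue=-60,violet=-100)
HUE=dict(red=(174,5),orange=(8,17),yellow=(22,33),green=(45,75),blue=(105,122),violet=(130,155))
def pads(c,box):
    hsv=cv2.cvtColor(c["img"],cv2.COLOR_BGR2HSV).astype(int); x0,y0,x1,y1=box; out={}
    for n,(a,b) in HUE.items():
        h=hsv[...,0]; m=((h>=a)&(h<=b)) if a<b else ((h>=a)|(h<=b))
        m&=(hsv[...,1]>130)&(hsv[...,2]>70); k=np.zeros_like(m); k[y0:y1,x0:x1]=1; m&=k
        N,L,S,C=cv2.connectedComponentsWithStats(m.astype(np.uint8))
        if N>1: i=1+S[1:,4].argmax(); out[n]=(C[i],S[i,4])
    return out
E
python3 - <<'E'
from h import *; import pickle
from scipy.optimize import least_squares
d=pickle.load(open("s0.pkl","rb"))
for n,box in(("top",(325,190,408,272)),("scene",(240,200,340,268))):
    P=pads(d[n],box); W={k:ray(d[n],v[0],.047) for k,v in P.items()}
    for k in P: print(n,k,np.round(P[k][0],1),P[k][1],np.round(W[k],4))
    ks=list(W)
    pr=lambda p:np.array([[p[0]+.0735*np.cos(np.radians(ANG[k])+p[2]),p[1]+.0735*np.sin(np.radians(ANG[k])+p[2])] for k in ks])
    r=least_squares(lambda p:((pr(p)-np.array([W[k] for k in ks]))).ravel(),[*np.mean(list(W.values()),0),-.6],loss="soft_l1",f_scale=.003)
    print(n,np.round(r.x,4),np.degrees(r.x[2]),np.round(r.fun.reshape(-1,2)*1000,1).tolist())
d0=d["top"]["img"]; cv2.imwrite("pics/crop0.png",cv2.resize(d0[180:300,300:420],None,fx=5,fy=5,interpolation=2))
E
```

```text
top red [342.6 214.4] 143 [ 0.6104 -0.0397]
top orange [356.6 203.3] 149 [ 0.6424 -0.0781]
top yellow [375.  203.5] 141 [ 0.6424 -0.1292]
top green [388.8 215.3] 91 [ 0.6098 -0.1673]
top blue [391.9 233.1] 142 [ 0.56   -0.1759]
top violet [382.7 248.8] 150 [ 0.5159 -0.1507]
top [ 0.5731 -0.1034 -0.7028] -40.26570232141704 [[-0.2, -0.3], [-0.1, -0.5], [-0.3, 0.3], [-0.2, 0.0], [0.1, 0.2], [0.7, 0.2]]
scene red [299.8 242.9] 214 [ 0.614  -0.0302]
scene orange [276.8 243.1] 222 [ 0.6479 -0.0697]
scene yellow [260.7 234. ] 171 [ 0.6441 -0.1248]
scene green [259.  222.1] 102 [ 0.6091 -0.1652]
scene blue [272.4 213.9] 134 [ 0.5602 -0.1673]
scene violet [290.3 210.2] 106 [ 0.5187 -0.1452]
scene [ 0.5757 -0.0965 -0.7239] -41.47582712525357 [[0.0, -3.6], [-2.5, -3.5], [0.0, 1.4], [1.7, 4.1], [0.9, -1.3], [-0.5, 2.9]]
```

View pics/crop0.png

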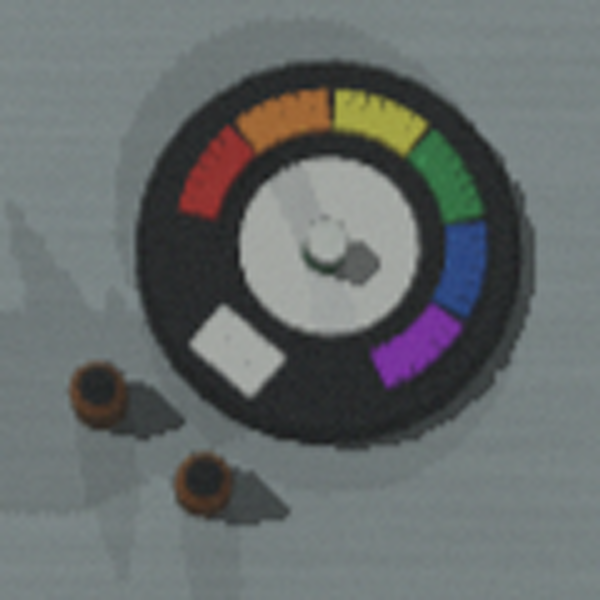

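```bash
cat >> h.py <<'E'
C=np.array([.5731,-.1034]); YAW=np.radians(-40.27)
def ringpt(deg): a=np.radians(deg)+YAW; return C+.075*np.array([np.cos(a),np.sin(a)])
def state():
    from plant import manip
    from scipy.spatial.transform import Rotation as R
    s=manip.observe(); return s,R.from_quat(s["eef_rot"],scalar_first=True)
def rep(tgt=None):
    s,r=state(); p=np.array(s["tcp_pos"]); q=p[:2]-C
    print("t%.2f"%s["clock"],"tcp",np.round(p*1000,1),"F",np.round(s["contact_force"],1),"op %.2f"%s["opening"],
      "lampdeg %.1f r %.1f"%(np.degrees(np.arctan2(q[1],q[0])-YAW+np.pi)%360-180,np.hypot(*q)*1000),"axes x",np.round(r.as_matrix()[:,0],3),"y",np.round(r.as_matrix()[:,1],3),"z",np.round(r.as_matrix()[:,2],3))
    if tgt is not None: print("  travel to target mm",np.round(r.inv().apply(np.array(tgt)-p)*1000,1))
E
python3 - <<'E'
from h import *
rep([*ringpt(100),.12])
print(ringpt(100),ringpt(-100))
E
python3 -m handwheel '{"travel":[[0,0,0]],"rotation":[[0,0,0]],"fingers":[0]}' 20
```

```text
t0.10 tcp [ 248.6 -600.   230.4] F [-0.1  0.  -0.3] op 1.00 lampdeg -82.9 r 593.2 axes x [-0.924 -0.383  0.   ] y [-0.001  0.002 -1.   ] z [ 0.383 -0.924 -0.002]
  travel to target mm [-549.6  111.  -379.7]
[ 0.61090566 -0.03862553] [ 0.51542013 -0.15133779]
clock: 0.2
tcp_pos: [0.2485, -0.5997, 0.2298]
eef_rot: [0.138, -0.138, 0.694, -0.693]
contact_force: [0.1, -0.3, -1.4]
opening: 0.86
```

```bash
python3 -m handwheel '{"travel":[[-37,0,-27],[-37,0,-27],[-37,0,-27],[-37,0,-27],[-37,0,-27]],"rotation":[[0,-0.06,0],[0,-0.06,0],[0,-0.06,0],[0,-0.06,0],[0,-0.06,0]],"fingers":[0,0,0,0,0]}' 20; python3 -c "
from h import *
rep([*ringpt(100),.12])"
```

```text
clock: 0.7
tcp_pos: [0.3404, -0.3917, 0.2269]
eef_rot: [0.237, -0.241, 0.666, -0.665]
contact_force: [1.5, -0.1, -0.5]
opening: -0.0
t0.70 tcp [ 340.4 -391.7  226.9] F [ 1.5 -0.1 -0.5] op -0.00 lampdeg -88.6 r 370.5 axes x [-0.771 -0.637  0.004] y [-0.006  0.    -1.   ] z [ 0.637 -0.771 -0.004]
  travel to target mm [-433.9  105.4  -99.5]
```

```bash
python3 -m handwheel '{"travel":[[-45,4,-10],[-45,4,-10],[-45,4,-10],[-45,4,-10],[-45,4,-10]],"rotation":[[0,0,0],[0,0,0],[0,0,0],[0,0,0],[0,0,0]],"fingers":[0,0,0,0,0]}'; python3 -m handwheel '{"travel":[[-45,4,-10],[-45,4,-10],[-45,4,-10],[-40,4,-10],[-25,4,-5]],"rotation":[[0,0,0],[0,0,0],[0,0,0],[0,0,0],[0,0,0]],"fingers":[0,0,0,0,0]}'; python3 -c "
from h import *
rep([*ringpt(100),.06])"
```

```text
clock: 1.2
tcp_pos: [0.4834, -0.2018, 0.2061]
eef_rot: [-0.236, 0.24, -0.666, 0.666]
contact_force: [0.1, -0.1, -0.4]
opening: 0.003
clock: 1.7
tcp_pos: [0.6139, -0.0292, 0.1838]
eef_rot: [0.238, -0.241, 0.666, -0.665]
contact_force: [0.1, 0.4, -0.9]
opening: -0.0
t1.70 tcp [613.9 -29.2 183.8] F [ 0.1  0.4 -0.9] op -0.00 lampdeg 101.5 r 84.7 axes x [-0.77  -0.638  0.004] y [-0.005 -0.    -1.   ] z [ 0.638 -0.77  -0.003]
  travel to target mm [  7.8 123.8   5.7]
```

```bash
python3 -m handwheel '{"travel":[[2,28,2],[2,28,2],[2,28,1],[2,28,1],[0,6,0]],"rotation":[[0,0,0],[0,0,0],[0,0,0],[0,0,0],[0,0,0]],"fingers":[0,0,0,0,0]}'
python3 - <<'E'
from h import *
rep([*ringpt(100),.046])
from plant import eyes
import pickle
d={n:eyes.snapshot(n) for n in("top","scene")}
pickle.dump(d,open("s1.pkl","wb"))
s,_=state()
for n in d: print(n,px(d[n],np.array(s["tcp_pos"])),px(d[n],np.array([*ringpt(100),.048])))
a=cv2.resize(d["scene"]["img"][160:280,220:380],None,fx=5,fy=5,interpolation=2)
cv2.imwrite("pics/s1.png",a)
cv2.imwrite("pics/t1.png",cv2.resize(d["top"]["img"][180:300,290:450],None,fx=5,fy=5,interpolation=2))
E
```

```text
clock: 2.2
tcp_pos: [0.6149, -0.0302, 0.0619]
eef_rot: [0.244, -0.243, 0.665, -0.662]
contact_force: [0.7, 0.3, -0.2]
opening: 0.005
t2.20 tcp [614.9 -30.2  61.9] F [ 0.7  0.3 -0.2] op 0.00 lampdeg 100.5 r 84.3 axes x [-0.763 -0.647 -0.002] y [-0.001  0.004 -1.   ] z [ 0.647 -0.763 -0.004]
  travel to target mm [ 8.5 15.9  3.9]
top [339.10272837 210.83114481] [342.22242996 214.18947895]
scene [298.95534036 237.06964639] [297.904075   240.63913097]
```

View pics/s1.png

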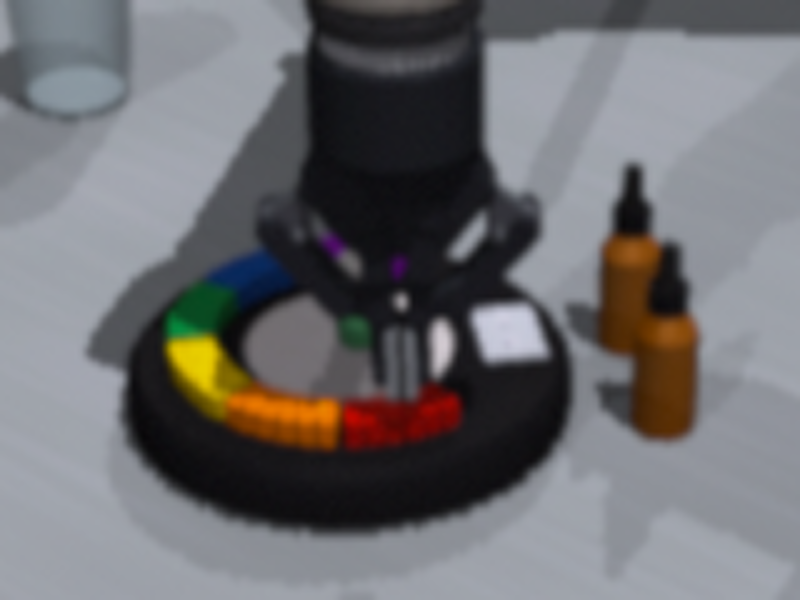

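View pics/t1.png

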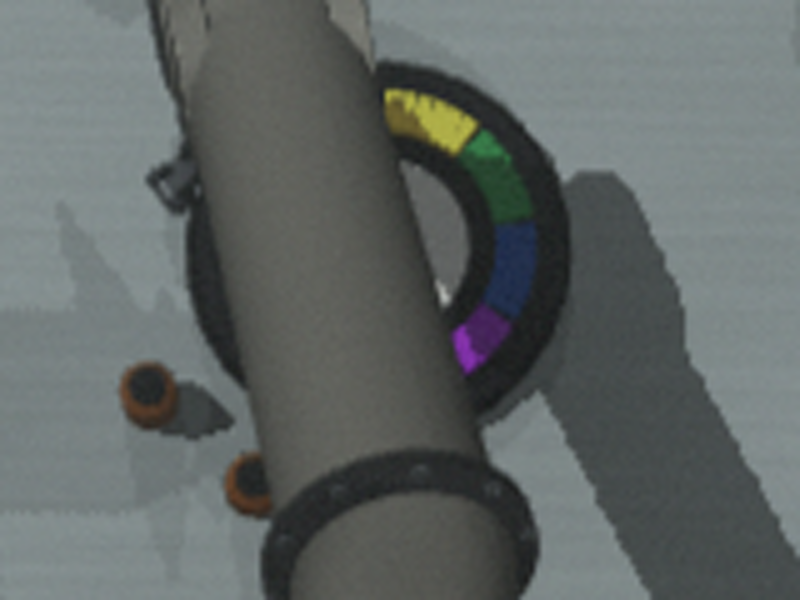

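The crops show the shut fingertips at about (300,240) in the scene image, just above and slightly inside red. The bottles are clear. The top view is blocked by the arm, so I'll check the lamp centre for bias against the rim silhouette and the white disc.

Run:
```python
from h import *; import pickle
from scipy.optimize import least_squares
d=pickle.load(open("s0.pkl","rb")); a=np.linspace(0,2*np.pi,400)
boxes=dict(top=(320,185,412,276),scene=(235,195,345,275))
for n,b in boxes.items():
    img=d[n]["img"]; g=img.max(2); x0,y0,x1,y1=b
    # silhouette of rim: dark or saturated pixels
    m=np.zeros(g.shape,np.uint8); m[y0:y1,x0:x1]=(g[y0:y1,x0:x1]<75)*255
    L=cv2.connectedComponentsWithStats(m); i=1+L[2][1:,4].argmax(); print(n,"dark bbox",L[2][i])
    # white disc
    w=np.zeros(g.shape,np.uint8); mn=img.min(2); w[y0:y1,x0:x1]=(mn[y0:y1,x0:x1]>140)*255
    L=cv2.connectedComponentsWithStats(w); i=1+L[2][1:,4].argmax(); c=cv2.findContours((L[1]==i).astype(np.uint8),0,2)[0][0]
    h=cv2.convexHull(c)[:,0].astype(float); P=np.array([ray(d[n],p,.037) for p in h])
    r=least_squares(lambda q:np.hypot(*(P-q[:2]).T)-q[2],[*C,.05],loss="soft_l1",f_scale=.001); print("  disc bbox",L[2][i],"fit",np.round(r.x*1000,1))
    for z,rr in((.034,.108),(0,.108),(.037,.05)):
        q=np.array([px(d[n],np.array([C[0]+rr*np.cos(t),C[1]+rr*np.sin(t),z])) for t in a]); print("  pred ring",z,rr,np.round([*q.min(0),*(q.max(0))],1))
```

```text
top dark bbox [ 327  192   80   78 2641]
  disc bbox [348 212  35  34 846] fit [ 573.3 -103.2   48.1]
  pred ring 0.034 0.108 [326.5 191.  404.3 267.6]
  pred ring 0 0.108 [326.6 193.7 402.9 268.9]
  pred ring 0.037 0.05 [347.3 211.  383.5 246.5]
scene dark bbox [ 245  210   89   57 2042]
  disc bbox [ 235  195  109   80 2513] fit [ 563.7 -122.7  204.1]
  pred ring 0.034 0.108 [243.  206.9 333.1 255.2]
  pred ring 0 0.108 [244.1 218.2 332.8 267.4]
  pred ring 0.037 0.05 [267.3 217.5 309.  239.7]
```

```bash
python3 -m handwheel '{"travel":[[4,4,2],[4.5,4,2],[0,3,0],[0,0,0]],"rotation":[[0,0,0],[0,0,0],[0,0,0],[0,0,0]],"fingers":[0,0,0,0]}' ; python3 -c "
from h import *
rep([*ringpt(100),.045])"; python3 -m handwheel '{"travel":[[0,0,0]],"rotation":[[0,0,0]],"fingers":[0]}' ; python3 -c "
from h import *
rep([*ringpt(100),.045])"
```

```text
clock: 2.7
tcp_pos: [0.6165, -0.0393, 0.0577]
eef_rot: [-0.248, 0.239, -0.664, 0.664]
contact_force: [-0.7, 0.4, -0.0]
opening: 0.005
t2.70 tcp [616.5 -39.3  57.7] F [-0.7  0.4 -0. ] op 0.01 lampdeg 96.2 r 77.4 axes x [-0.763 -0.646 -0.012] y [ 0.012  0.004 -1.   ] z [ 0.646 -0.763  0.005]
  travel to target mm [ 3.9 12.6 -4.2]
clock: 2.8
tcp_pos: [0.6169, -0.0396, 0.0583]
eef_rot: [-0.248, 0.238, -0.664, 0.664]
contact_force: [-0.5, 0.5, 0.8]
opening: 0.004
t2.80 tcp [616.9 -39.6  58.3] F [-0.5  0.5  0.8] op 0.00 lampdeg 95.8 r 77.4 axes x [-0.763 -0.646 -0.012] y [ 0.013  0.004 -1.   ] z [ 0.646 -0.764  0.006]
  travel to target mm [ 4.1 13.2 -4.7]
```

```bash
cat >> h.py <<'E'
_rep=rep
def rep(tgt=None):
    _rep(tgt); _,r=state(); d=r.inv().apply([0,0,-1]); print("  level rot",np.round([d[2],0,-d[0]],4))
E
python3 -m handwheel '{"travel":[[4,5,-4]],"rotation":[[-0.006,0,-0.012]],"fingers":[0]}' ; python3 -c "
from h import *
rep([*ringpt(100),.045])"; python3 -m handwheel '{"travel":[[0,0,0]],"rotation":[[0,0,0]],"fingers":[0]}' ; python3 -c "
from h import *
rep([*ringpt(100),.045])"
```

```text
clock: 2.9
tcp_pos: [0.6123, -0.0392, 0.0542]
eef_rot: [-0.244, 0.242, -0.664, 0.664]
contact_force: [0.4, 0.8, 0.3]
opening: 0.002
t2.90 tcp [612.3 -39.2  54.2] F [0.4 0.8 0.3] op 0.00 lampdeg 98.8 r 75.2 axes x [-0.764 -0.645 -0.002] y [ 0.002  0.    -1.   ] z [ 0.645 -0.764  0.001]
  travel to target mm [ 0.7  9.2 -1.4]
  level rot [-0.0013  0.     -0.0018]
clock: 3.0
tcp_pos: [0.6112, -0.0389, 0.0535]
eef_rot: [0.243, -0.243, 0.664, -0.664]
contact_force: [-0.7, 0.9, 0.2]
opening: -0.002
t3.00 tcp [611.2 -38.9  53.5] F [-0.7  0.9  0.2] op -0.00 lampdeg 99.7 r 75.0 axes x [-0.763 -0.646 -0.   ] y [-0.  0. -1.] z [ 0.646 -0.763 -0.   ]
  travel to target mm [ 0.1  8.5 -0.4]
  level rot [ 0.0002  0.     -0.0001]
```

```bash
python3 -m handwheel '{"travel":[[0,4,0]],"rotation":[[0,0,0]],"fingers":[0]}' ; python3 -c "
from h import *
rep([*ringpt(100),.045])"; python3 -m handwheel '{"travel":[[0,3,0]],"rotation":[[0,0,0]],"fingers":[0]}' ; python3 -c "
from h import *
rep([*ringpt(100),.045])"
```

```text
clock: 3.1
tcp_pos: [0.6118, -0.0387, 0.0499]
eef_rot: [-0.244, 0.243, -0.664, 0.664]
contact_force: [0.0, -0.1, 0.0]
opening: -0.001
t3.10 tcp [611.8 -38.7  49.9] F [ 0.  -0.1  0. ] op -0.00 lampdeg 99.4 r 75.4 axes x [-0.763 -0.646 -0.001] y [ 0.001  0.    -1.   ] z [ 0.646 -0.763  0.001]
  travel to target mm [ 0.7  4.9 -0.6]
  level rot [-0.0007  0.     -0.0012]
clock: 3.2
tcp_pos: [0.6115, -0.0386, 0.0465]
eef_rot: [-0.244, 0.243, -0.664, 0.664]
contact_force: [-1.1, -0.2, 3.6]
opening: -0.005
t3.20 tcp [611.5 -38.6  46.5] F [-1.1 -0.2  3.6] op -0.01 lampdeg 99.6 r 75.3 axes x [-0.763 -0.646 -0.   ] y [ 0.  0. -1.] z [ 0.646 -0.763  0.   ]
  travel to target mm [ 0.5  1.5 -0.4]
  level rot [-0.0002  0.     -0.0005]
```

```bash
python3 -m handwheel '{"travel":[[0,1.5,0]],"rotation":[[0,0,0]],"fingers":[0]}' ; python3 -c "
from h import *
rep([*ringpt(100),.045])"; for i in 1 2; do python3 -m handwheel '{"travel":[[0,0.3,0],[0,0.3,0]],"rotation":[[0,0,0],[0,0,0]],"fingers":[0,0]}' ; done; python3 -c "
from h import *
rep([*ringpt(100),.045])"
```

```text
clock: 3.3
tcp_pos: [0.6114, -0.0386, 0.0449]
eef_rot: [-0.243, 0.243, -0.664, 0.664]
contact_force: [-0.6, 0.0, 3.8]
opening: -0.001
t3.30 tcp [611.4 -38.6  44.9] F [-0.6  0.   3.8] op -0.00 lampdeg 99.7 r 75.3 axes x [-0.763 -0.646 -0.   ] y [ 0.  0. -1.] z [ 0.646 -0.763  0.   ]
  travel to target mm [ 0.4 -0.1 -0.3]
  level rot [-0.0001  0.     -0.0002]
clock: 3.5
tcp_pos: [0.6115, -0.0386, 0.0447]
eef_rot: [-0.243, 0.243, -0.664, 0.664]
contact_force: [-1.1, 0.4, 3.7]
opening: 0.001
clock: 3.7
tcp_pos: [0.6115, -0.0386, 0.0445]
eef_rot: [-0.243, 0.243, -0.664, 0.664]
contact_force: [-1.7, -0.6, 4.2]
opening: 0.0
t3.70 tcp [611.5 -38.6  44.5] F [-1.7 -0.6  4.2] op 0.00 lampdeg 99.6 r 75.4 axes x [-0.763 -0.646  0.   ] y [-0. -0. -1.] z [ 0.646 -0.763  0.   ]
  travel to target mm [ 0.5 -0.5 -0.3]
  level rot [-0.0001  0.      0.0003]
```

```bash
cat >> h.py <<'E'
def nxt(n=4,step=5,z=.045,end=-100):
    rep(); s,r=state(); p=np.array(s["tcp_pos"]); q=p[:2]-C
    a=np.degrees(np.arctan2(q[1],q[0])-YAW+np.pi)%360-180
    W=[p]+[np.array([*ringpt(max(a-step*(i+1),end)),z]) for i in range(n)]
    print("  rows",np.round(r.inv().apply(np.diff(W,axis=0))*1000,1).tolist())
E
python3 -m handwheel '{"travel":[[0,0.2,0],[0,0.2,0]],"rotation":[[0,0,0],[0,0,0]],"fingers":[0,0]}' ; python3 -c "
from h import *
nxt()"
```

```text
clock: 3.9
tcp_pos: [0.6114, -0.0386, 0.0443]
eef_rot: [-0.243, 0.243, -0.664, 0.664]
contact_force: [-1.0, -0.9, 3.8]
opening: -0.001
t3.90 tcp [611.4 -38.6  44.3] F [-1.  -0.9  3.8] op -0.00 lampdeg 99.7 r 75.3 axes x [-0.763 -0.646  0.   ] y [-0. -0. -1.] z [ 0.646 -0.763  0.   ]
  level rot [-0.0002  0.      0.0003]
  rows [[-1.6, -0.7, 6.4], [-1.3, 0.0, 6.4], [-0.8, 0.0, 6.5], [-0.2, 0.0, 6.5]]
```

```bash
python3 -m handwheel '{"travel":[[-1.6,0,6],[-1.3,0,6.5],[-0.8,0,6.5]],"rotation":[[0,0,0],[0,0,0],[0,0,0]],"fingers":[0,0,0]}' ; python3 -c "
from h import *
nxt()"
```

```text
clock: 4.2
tcp_pos: [0.6264, -0.0485, 0.0441]
eef_rot: [0.244, -0.244, 0.665, -0.663]
contact_force: [-2.0, 1.6, 3.5]
opening: -0.0
t4.20 tcp [626.4 -48.5  44.1] F [-2.   1.6  3.5] op -0.00 lampdeg 86.1 r 76.5 axes x [-0.762 -0.648  0.   ] y [-0.002  0.002 -1.   ] z [ 0.648 -0.762 -0.003]
  level rot [0.0032 0.     0.    ]
  rows [[1.2, -0.9, 6.7], [0.2, -0.0, 6.5], [0.8, -0.0, 6.5], [1.4, -0.0, 6.4]]
```

```bash
python3 -m handwheel '{"travel":[[1.2,-0.4,6.7],[0.3,0,6.5],[0.9,0,6.5],[1.5,0,6.4]],"rotation":[[0.003,0,0],[0.001,0,0],[0.001,0,0],[0.001,0,0]],"fingers":[0,0,0,0]}' ; python3 -c "
from h import *
nxt()"
```

```text
clock: 4.6
tcp_pos: [0.6435, -0.0719, 0.0448]
eef_rot: [-0.246, 0.243, -0.663, 0.665]
contact_force: [-1.2, 3.0, 3.8]
opening: -0.004
t4.60 tcp [643.5 -71.9  44.8] F [-1.2  3.   3.8] op -0.00 lampdeg 64.4 r 77.1 axes x [-0.762 -0.648 -0.003] y [ 0.005 -0.001 -1.   ] z [ 0.648 -0.762  0.004]
  level rot [-0.0039  0.     -0.0032]
  rows [[4.1, -0.2, 5.6], [2.6, 0.0, 6.0], [3.1, 0.0, 5.7], [3.6, 0.0, 5.4]]
```

```bash
python3 -m handwheel '{"travel":[[4,0,5.6],[2.8,0,6],[3.3,0,5.7],[3.8,0,5.4]],"rotation":[[-0.003,0,-0.003],[0,0,0],[0,0,0],[0,0,0]],"fingers":[0,0,0,0]}' ; python3 -c "
from h import *
nxt()"
```

```text
clock: 5.0
tcp_pos: [0.6495, -0.1004, 0.0452]
eef_rot: [-0.245, 0.243, -0.663, 0.664]
contact_force: [0.1, 2.4, 3.6]
opening: -0.001
t5.00 tcp [ 649.5 -100.4   45.2] F [0.1 2.4 3.6] op -0.00 lampdeg 42.5 r 76.5 axes x [-0.762 -0.648 -0.003] y [ 0.003 -0.    -1.   ] z [ 0.648 -0.762  0.002]
  level rot [-0.0022  0.     -0.0025]
  rows [[5.4, 0.2, 4.1], [4.7, -0.0, 4.6], [5.1, -0.0, 4.1], [5.4, -0.0, 3.7]]
```

```bash
python3 -m handwheel '{"travel":[[5.4,0.3,4],[4.8,0.1,4.5],[5.2,0.1,4],[5.5,0,3.6]],"rotation":[[-0.002,0,-0.002],[0,0,-0.001],[0,0,-0.001],[0,0,0]],"fingers":[0,0,0,0]}' ; python3 -c "
from h import *
nxt()"
```

```text
clock: 5.4
tcp_pos: [0.645, -0.1284, 0.0451]
eef_rot: [-0.244, 0.244, -0.663, 0.664]
contact_force: [0.6, 1.9, 4.6]
opening: -0.001
t5.40 tcp [ 645.  -128.4   45.1] F [0.6 1.9 4.6] op -0.00 lampdeg 21.1 r 76.1 axes x [-0.762 -0.648 -0.001] y [ 0.002 -0.001 -1.   ] z [ 0.648 -0.762  0.002]
  level rot [-0.0017  0.     -0.0007]
  rows [[6.3, 0.1, 2.1], [6.0, 0.0, 2.6], [6.2, -0.0, 2.0], [6.4, -0.0, 1.5]]
```

```bash
python3 -m handwheel '{"travel":[[6.3,0.1,2.1],[6,0,2.5],[6.3,0,1.9],[6.5,0,1.3]],"rotation":[[-0.002,0,-0.001],[0,0,0],[0,0,0],[0,0,0]],"fingers":[0,0,0,0]}' ; python3 -c "
from h import *
nxt()"
```

```text
clock: 5.8
tcp_pos: [0.6308, -0.1532, 0.0455]
eef_rot: [-0.245, 0.243, -0.663, 0.664]
contact_force: [0.7, 1.5, 3.5]
opening: -0.003
t5.80 tcp [ 630.8 -153.2   45.5] F [0.7 1.5 3.5] op -0.00 lampdeg -0.6 r 76.2 axes x [-0.762 -0.648 -0.001] y [ 0.002 -0.001 -1.   ] z [ 0.648 -0.762  0.002]
  level rot [-0.0017  0.     -0.001 ]
  rows [[6.7, 0.5, -0.5], [6.5, -0.0, 0.1], [6.5, -0.0, -0.4], [6.5, -0.0, -1.0]]
```

```bash
python3 -m handwheel '{"travel":[[6.7,0.5,-0.5],[6.5,0.1,0],[6.5,0.1,-0.6],[6.4,0.1,-1.2]],"rotation":[[-0.002,0,-0.001],[0,0,0],[0,0,0],[0,0,0]],"fingers":[0,0,0,0]}' ; python3 -c "
from h import *
nxt()"
```

```text
clock: 6.2
tcp_pos: [0.6086, -0.171, 0.0452]
eef_rot: [-0.244, 0.243, -0.663, 0.664]
contact_force: [2.0, 0.8, 3.5]
opening: -0.001
t6.20 tcp [ 608.6 -171.    45.2] F [2.  0.8 3.5] op -0.00 lampdeg -22.0 r 76.4 axes x [-0.762 -0.647 -0.001] y [ 0.002 -0.001 -1.   ] z [ 0.647 -0.762  0.002]
  level rot [-0.0025  0.     -0.0012]
  rows [[6.0, 0.2, -3.0], [6.1, -0.0, -2.2], [5.9, -0.0, -2.8], [5.7, -0.0, -3.3]]
```

```bash
python3 -m handwheel '{"travel":[[6,0.4,-3],[6.1,0.1,-2.4],[5.9,0.1,-3],[5.6,0.1,-3.5]],"rotation":[[-0.002,0,-0.001],[0,0,0],[0,0,0],[0,0,0]],"fingers":[0,0,0,0]}' ; python3 -c "
from h import *
nxt()"
```

```text
clock: 6.6
tcp_pos: [0.5816, -0.1793, 0.045]
eef_rot: [-0.244, 0.243, -0.663, 0.665]
contact_force: [2.9, -0.3, 4.6]
opening: -0.001
t6.60 tcp [ 581.6 -179.3   45. ] F [ 2.9 -0.3  4.6] op -0.00 lampdeg -43.4 r 76.4 axes x [-0.763 -0.647 -0.001] y [ 0.003 -0.002 -1.   ] z [ 0.647 -0.763  0.003]
  level rot [-0.0032  0.     -0.0007]
  rows [[4.5, -0.0, -5.0], [4.9, -0.0, -4.3], [4.5, -0.0, -4.7], [4.1, -0.0, -5.1]]
```

```bash
python3 -m handwheel '{"travel":[[4.5,0.2,-5],[4.9,0.1,-4.4],[4.5,0.1,-4.9],[4,0.1,-5.3]],"rotation":[[-0.003,0,-0.001],[0,0,0],[0,0,0],[0,0,0]],"fingers":[0,0,0,0]}' ; python3 -c "
from h import *
nxt()"
```

```text
clock: 7.0
tcp_pos: [0.5529, -0.1772, 0.0447]
eef_rot: [-0.243, 0.243, -0.663, 0.665]
contact_force: [2.5, -0.5, 3.7]
opening: 0.0
t7.00 tcp [ 552.9 -177.2   44.7] F [ 2.5 -0.5  3.7] op 0.00 lampdeg -65.0 r 76.5 axes x [-0.763 -0.646  0.001] y [ 0.    -0.002 -1.   ] z [ 0.646 -0.763  0.002]
  level rot [-0.0019  0.      0.001 ]
  rows [[2.2, -0.3, -6.4], [3.0, -0.0, -5.8], [2.4, -0.0, -6.1], [1.9, -0.0, -6.3]]
```

```bash
python3 -m handwheel '{"travel":[[2.2,0,-6.4],[3,0,-5.8],[2.4,0,-6.1],[1.8,0,-6.3]],"rotation":[[-0.002,0,0.001],[0,0,0],[0,0,0],[0,0,0]],"fingers":[0,0,0,0]}' ; python3 -c "
from h import *
nxt(4,4)"
```

```text
clock: 7.4
tcp_pos: [0.5272, -0.1648, 0.0447]
eef_rot: [-0.243, 0.243, -0.664, 0.664]
contact_force: [1.7, -1.4, 3.7]
opening: -0.0
t7.40 tcp [ 527.2 -164.8   44.7] F [ 1.7 -1.4  3.7] op -0.00 lampdeg -86.5 r 76.7 axes x [-0.764 -0.645  0.001] y [-0.001 -0.001 -1.   ] z [ 0.645 -0.764  0.   ]
  level rot [-0.0004  0.      0.0015]
  rows [[-0.6, -0.3, -5.5], [0.6, -0.0, -5.2], [0.3, -0.0, -5.2], [0.0, -0.0, -1.9]]
```

```bash
python3 -m handwheel '{"travel":[[-0.6,-0.1,-5.3],[0.6,0,-5],[0.3,0,-4]],"rotation":[[0,0,0.001],[0,0,0],[0,0,0]],"fingers":[0,0,0]}' ; python3 -c "
from h import *
nxt(2,3)"
```

```text
clock: 7.7
tcp_pos: [0.5156, -0.1534, 0.0446]
eef_rot: [-0.242, 0.244, -0.664, 0.664]
contact_force: [0.5, -1.5, 3.6]
opening: 0.001
t7.70 tcp [ 515.6 -153.4   44.6] F [ 0.5 -1.5  3.6] op 0.00 lampdeg -98.7 r 76.2 axes x [-0.764 -0.645  0.002] y [-0.002 -0.001 -1.   ] z [ 0.645 -0.764 -0.   ]
  level rot [0.0004 0.     0.0022]
  rows [[-1.2, -0.4, -1.7], [0.0, 0.0, 0.0]]
```

```bash
python3 -m handwheel '{"travel":[[-0.8,0,-1],[0,0.1,0],[0,0.1,0]],"rotation":[[0,0,0.002],[0,0,0],[0,0,0]],"fingers":[0,0,0]}'
python3 - <<'E'
from h import *
nxt(1,3)
from plant import eyes
import pickle
d={n:eyes.snapshot(n) for n in("top","scene")}
rep()
d0=pickle.load(open("s0.pkl","rb"))
v=np.vstack([cv2.resize(x["scene"]["img"][165:285,220:380],None,fx=2.5,fy=2.5,interpolation=2) for x in (d0,d)])
w=np.vstack([cv2.resize(x["top"]["img"][180:300,290:450],None,fx=2.5,fy=2.5,interpolation=2) for x in (d0,d)])
cv2.imwrite("pics/end.png",np.hstack([v,w]))
E
```

```text
clock: 8.0
tcp_pos: [0.5147, -0.1518, 0.0442]
eef_rot: [0.243, -0.244, 0.664, -0.664]
contact_force: [0.3, -0.7, 4.2]
opening: -0.003
t8.00 tcp [ 514.7 -151.8   44.2] F [ 0.3 -0.7  4.2] op -0.00 lampdeg -100.1 r 75.8 axes x [-0.763 -0.646  0.001] y [-0.002 -0.    -1.   ] z [ 0.646 -0.763 -0.001]
  level rot [0.001  0.     0.0013]
  rows [[-0.8, -0.8, 0.1]]
t8.10 tcp [ 514.7 -151.8   44.2] F [ 1.5 -1.4  4.3] op -0.00 lampdeg -100.1 r 75.8 axes x [-0.763 -0.646  0.001] y [-0.002  0.    -1.   ] z [ 0.646 -0.763 -0.001]
  level rot [0.0012 0.     0.0013]
```

View pics/end.png

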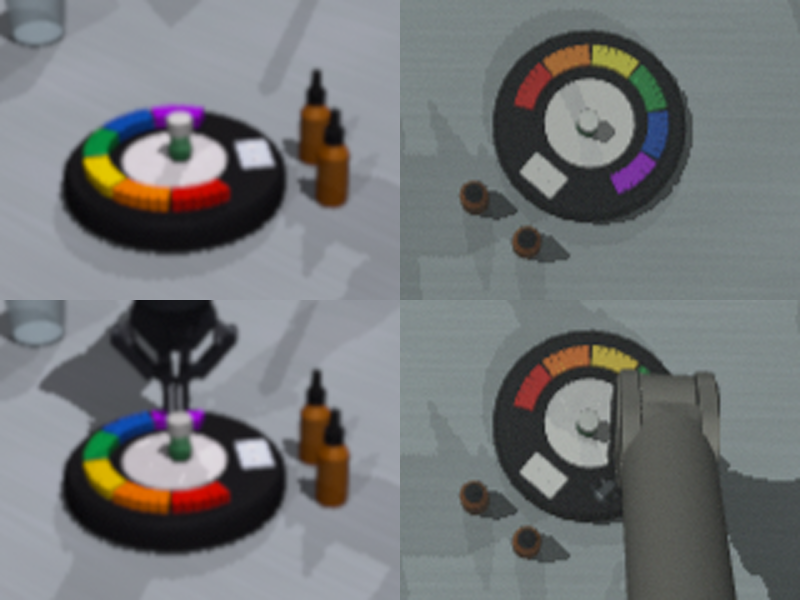

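The end view shows the fingertips on the middle of violet, at about (178,410) in the montage. The vial and both droppers are unmoved, and the press is steady at about 4.2 N, so I'm handing in.

```bash
python3 -c "
from plant import order
order.sign_off()
from h import *
rep()"
```

```text
the job is handed in; nothing more can be done
the job is handed in; nothing more can be done
```

I pressed the middle of the red pad with the shut fingertips for about 0.6 s. I then stroked over orange, yellow, green and blue to violet in one sweep of about 4 s without lifting off, and handed in at 8.1 s with the fingertips still pressing violet.

- **Press during the stroke:** readings every 0.3–0.4 s gave 3.5–4.6 N of upward force with the tips at 44–45.5 mm, so the ring was about 3–4 mm down throughout. The tips stayed within about 2 mm of the 75 mm radius.
- **End position:** the last check before hand-in read -100.1° in the lamp frame (violet's centre is -100°), radius 75.8 mm, height 44.2 mm, 4.3 N and steady.
- **Surroundings:** compared with the start, the end pictures show the vial and the two droppers by the lamp in the same places. I did not compare the glassware farther out afterwards, but the arm passed above it and felt no contact on the way.
- **Disagreements:** the scene camera's pad-colour fit put the lamp centre about 7 mm from the top camera's fit. I put that down to the pad sides being visible plus about 1 pixel of camera bias, and used the top view, which its white-disc fit confirmed to within about 0.3 mm. The scene camera's white-disc fit failed, so I ignored it.
- **Not verified:** the lamp's colour change was never read directly, and the system reports no verdict.

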